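# Draw the chisel tray home and lock it with the turn-button

## Robot

A 6-joint arm with a two-finger parallel gripper is mounted at the origin on the work surface. World frame = base frame: x ahead of the robot, y to its left, z up, the work surface at z = 0. Lengths are in m, angles in degrees, forces in N, time in s.
With the tool pointing down it reaches from about 0.4 to 0.825 m from the base axis. Payload 7 kg.
Tool frame: the origin (TCP) lies at the very end of the fingers, on their centre line; the grasp point (between the pads) lies 19 mm behind it; x points along the fingers, z is the direction in which the jaws open and shut, and the axes are right-handed (so a half turn about x gives the same grasp; the last joint's range is limited). The gripper opens to 88 mm and grips with 3 to 60 N. Pads are 19 mm wide; open, the fingers measure 130 mm over their backs; the gripper's body (78 mm by 193 mm) begins 47 mm behind the grasp point.
Start: joints at [93.742, 20.546, 0.682, 0, -70.136, -16.507], TCP at [0.149, 0.658, 0.206] pointing down, gripper open.
Joint ranges: [-176.03, 176.03], [-82.01, 121.73], [-58.28, 71.71], [-173.87, 95.51], [-174.79, -0.11], [-173.66, 173.66]. Speed limits (degrees/s): [136.94, 136.94, 172.46, 180, 180, 180].

## Interface

Orientations are given as [roll, pitch, yaw] about the fixed x, y, z axes, in that order (R = Rz(yaw) Ry(pitch) Rx(roll)).
In Python, from plant import * gives the robot as it stands.
- The arm moves only by the tool arm_command, never from a script. Its argument "commands" is one flat list of numbers, 5 for each row, row after row: the shift along the tool's x, y, z in mm, then the turn about the tool's x in degrees, then the opening in per cent of the stroke, from 0 (shut) to 100 (fully open). A call has 1 to 5 rows; each row shifts and turns the pose as measured when the row begins, along the tool's axes as they then stand; what a row does not reach is not made up. A row lasts 1/8 s, in which the tool goes at most 62.5 mm and 10.7 degrees, less where a joint would pass 70% of its speed; a pose out of reach is approached as far as the arm can. A call is refused whole if a number of a shift passes 62.5 or a number of a turn 10.7, either way. A call with a gripper value outside its range is refused whole. The fingers move at their own pace and stop on an object; the grip force is fixed at half the most. Time passes only in rows, so rows that do not move let the fingers close. It gives the time, the measured TCP pose, the force and the opening at its end, in the units of the state.
- get_obs(): the state, without advancing time (a new reading comes with each control period).
- snapshot(name): name is "scene" or "top"; returns a dict with "frame" (384x512x3 uint8, blue, green, red), "fov_y" (degrees; the focal length in pixels is half the picture's height over the tangent of half this angle, whatever the lens; pixels are square), "cx", "cy" (the principal point, pixels), "dist" ([k1, k2, p1, p2, k3] as OpenCV has them; the pictures are not rectified), "world_to_cam" (4x4, takes a point from world to camera coordinates). Camera axes: x right, y up, looking along -z (the intrinsics and any distortion apply to the point x, -y, -z); pixel columns grow to the right and rows downward; lengths in m; the calibration is good to about 2 mm. A picture is of the moment at which its call begins. There is no depth.
- close_job(): hands the job in, once; it reports no verdict.
The state is a dict: "clock": time; "joint_pos": joint angles; "qvel": joint speeds; "tau": joint torques, N m; "tool_pos": TCP position; "orientation": TCP orientation; "force": force on the tool from outside, world axes, zero at the start; "moment": the same for the moment, N m; "opening": finger opening in m.
Only numpy, scipy, OpenCV 4.12 (cv2) and the standard library are available. Lean on these libraries where they do the work, as an engineer would, in place of code of your own. Each camera call takes 0.05 s, during which the arm holds its last target. There are 200 camera calls.

## Task

Hook a fingertip behind the far lip of the chisel tray and drag it towards the robot until its front sits square against both wooden stops on the bench board; press it home lightly for a moment, without knocking or leaning hard on the stops. Then swing the wooden turn-button by its knob round behind the tray's far lip as far as it goes, so that the tray cannot slide back, and let go. Keep the tray flat on the board and leave the mallet, the notched block and the glue bottle alone.

Things in the scene. Friction and masses are not known exactly. Their poses are not given: they have to be found in the camera images.
- board: Plywood bench board fixed to the bench, 360 (x) x 460 (y) x 18 mm. Origin: centre of its underside, on the bench. Its +x points away from the robot, +y to the left, z up. The two stops stand at its near side, the turn-button near its left edge; the tray slides on its top. Place and yaw vary.
- stops: Two rigid dark wooden stop blocks fixed on the board, each 30 (x) x 45 (y) x 40 mm, centred at y = -70 and +70 mm of the board; their far faces, on which the tray must bear, lie at x = -140 mm of the board. Origin and axes coincide with the board's. A light press of about 10 N is right; more than 25 N is too much for them.
- stop_face (a point): Point midway between the two stops, in the plane of their far faces, 20 mm above the board's top.
- tray: Loose plywood tray of five chisels (fast in it), 160 (x) x 210 (y) mm, 0.55-0.95 kg; sliding drag about 2-6 N. Origin: centre of underside; +x to its far wall. Walls 45 mm high, far wall 55 mm with a lip outside its top edge, 12 mm thick, 20 mm high, outer face at x = 80 mm; front face at x = -80. Home: origin at x = -60 mm of the board, axes parallel, up to 20 mm to either side of the middle.
- tray_lip (a point): Middle of the top edge of the outer face of the tray's far lip, 55 mm above the tray's underside. Nothing stands on the board behind it within 30 mm.
- button (a joint): Turn-button: level dark wooden bar 24 mm wide, 18 thick (top 72 mm above bench), reaching 115 mm from its pivot. Angle in rad: 0 along the board's +x, negative swung out to +y, grows clockwise seen from above; 1.571 is its end stop, along the board's -y, 4 mm behind the home tray's lip. A tray not home is in its way. Friction 0.12 N m; stays where left.
- button_pivot (a point): Pivot axis of the turn-button, at the height of the bar's top (72 mm above the bench), at x = 36, y = 165 mm of the board.
- button_knob (a point): Top centre of the turn-button's knob, 104 mm above the bench: an upright round wooden peg 20 mm in diameter, standing 32 mm above the bar's top, on the bar's middle line 90 mm from the pivot axis.
- block: Bystander: notched light wooden practice block, 90 x 50 x 50 mm, on the right part of the board. Origin: centre of its underside.
- mallet: Bystander: wooden mallet lying on the bench left of the board, head 75 x 130 x 60 mm, handle 200 mm towards -x. Origin: under the centre of the head.
- glue: Bystander: white plastic glue bottle, 60 mm wide, 150 mm high, standing right of the board. Origin: centre of its base.

How it is judged (in metres and radians):
On the way, in this order (a step that is already met when the one before it is completed fails the run):
1. a fingertip is hooked behind the tray's far lip and bears on it (x of the grasp point in the frame of tray above 0.065 m and contact force between the fingers and tray above 1 N), for 0.2 s.
2. the tray, drawn home and square, is pressed lightly against the stops (more than 3 N) for 0.3 s (x of tray in the frame of board below -0.057 m and angle between the x axis of tray and the x axis of board, either way round below 0.03 rad and contact force between tray and stops above 3 N), for 0.3 s.
3. the turn-button is swung right round behind the lip (value of joint button above 1.42 rad), for 0.2 s.
At the end, for the whole second after the job is handed in: The tray stands flat, still and square (within 0.03 rad) against the stops, its front within 3 mm of them and no more than 35 mm to either side of the middle of the board; the turn-button is swung round to at least 1.42 rad, behind the far lip, and released (x of tray in the frame of board below -0.057 m and angle between the x axis of tray and the x axis of board, either way round below 0.03 rad and y of tray in the frame of board between -0.035 and 0.035 m and value of joint button above 1.42 rad and angle between tray's own z axis and vertical below 0.03 rad and linear speed of tray below 0.01 m/s and contact force between the fingers and button below 0.1 N); the robot touches nothing.
It fails at once if the stops are knocked or leaned on with more than 25 N (contact force between tray and stops above 25 N).
It fails at once if the tray is tipped or lifted (more than 0.15 rad, or 15 mm off the board) (angle between tray's own z axis and vertical above 0.15 rad or z of tray in the frame of board above 0.033 m).
It fails at once if the notched block is shifted by more than 20 mm (distance of block from where it was at the start of the episode above 0.02 m).
It fails at once if the mallet is shifted by more than 20 mm (distance of mallet from where it was at the start of the episode above 0.02 m).
It fails at once if the glue bottle is shifted by more than 20 mm (distance of glue from where it was at the start of the episode above 0.02 m).
It also fails if it takes over 72 s, if anything falls off the work surface, if the arm or the gripper's body presses on something with over 40 N, if the wrist force passes 120 N, or if a joint passes its speed limit or range.

## Working session

There is one attempt and no reset: what is moved stays moved. The work goes in short steps, Python scripts to look and compute and a tool call to move; the robot and the scene stay as the last step left them, time stands still between calls to the robot, and variables do not carry over. Pictures are saved under pics/ and viewed, about 8 in all and at most 12, crops included, and the job is handed in when it is done.

Besides the shell and the picture viewer there is one more tool, called after "Request:" as name(argument=value, ...) on one line, values as JSON. arm_command: Moves the arm, as the interface text tells. Its arguments: {"type":"object","properties":{"commands":{"type":"array"}},"required":["commands"]}

```bash
mkdir -p pics; ls; cat > h.py <<'E'
from plant import *
import numpy as np, cv2
def shot(n):
    s=snapshot(n); s['n']=n; return s
def K(s):
    h=s['frame'].shape[0]; f=h/2/np.tan(np.radians(s['fov_y']/2))
    return np.array([[f,0,s['cx']],[0,f,s['cy']],[0,0,1.]])
def ray(s,px):
    p=cv2.undistortPoints(np.array(px,float).reshape(-1,1,2),K(s),np.array(s['dist'],float)).reshape(-1,2)
    T=np.array(s['world_to_cam']);R,t=T[:3,:3],T[:3,3]
    d=np.c_[p[:,0],-p[:,1],-np.ones(len(p))]@R
    return -R.T@t,d/np.linalg.norm(d,axis=1,keepdims=True)
def onz(s,px,z):
    c,d=ray(s,px); return c+d*((z-c[2])/d[:,2])[:,None]
def proj(s,P):
    T=np.array(s['world_to_cam']);q=np.atleast_2d(P)@T[:3,:3].T+T[:3,3]
    q=q*[1,-1,-1]
    return cv2.projectPoints(q.reshape(-1,1,3),np.zeros(3),np.zeros(3),K(s),np.array(s['dist'],float))[0].reshape(-1,2)
def tri(s1,p1,s2,p2):
    c1,d1=ray(s1,p1);c2,d2=ray(s2,p2);d1,d2=d1[0],d2[0]
    A=np.c_[d1,-d2];x=np.linalg.lstsq(A,c2-c1,rcond=None)[0]
    a,b=c1+x[0]*d1,c2+x[1]*d2
    return (a+b)/2,np.linalg.norm(a-b)
E
python3 - <<'E'
from h import *
print(get_obs())
for n in("scene","top"):
    s=shot(n); import pickle; pickle.dump(s,open(n+'0.pkl','wb'))
    cv2.imwrite(f'pics/{n}0.png',cv2.resize(s['frame'],(768,576),interpolation=cv2.INTER_CUBIC))
    print(n,s['fov_y'],s['cx'],s['cy'],s['dist'],np.round(s['world_to_cam'],3))
E
```

```text
pics
{'clock': 0.0, 'joint_pos': array([ 9.37415552e+01,  2.05921331e+01,  6.34553216e-01, -2.11023100e-02,
       -7.01351069e+01, -1.65072508e+01]), 'qvel': array([ 0.03036498,  0.03132639, -0.065203  ,  0.0197641 , -0.03844324,
        0.06308425]), 'tau': array([-9.23497246e-04, -5.82717991e+01,  2.93057799e+01,  6.99729323e+00,
        7.03147991e-03, -1.64432313e-04]), 'tool_pos': array([0.1490536 , 0.6578093 , 0.20511766]), 'orientation': array([  4.42826402,  89.90521343, -98.34461833]), 'force': array([0.20041721, 0.85492834, 0.22496758]), 'moment': array([ 0.03075773, -0.05837029, -0.07047511]), 'opening': 0.08789682974728272}
scene 44.38344874249137 255.55126497641706 192.95156596368307 [-0.03666993  0.          0.          0.          0.        ] [[ 0.662  0.749  0.012 -0.337]
 [-0.589  0.511  0.626  0.246]
 [ 0.463 -0.422  0.78  -1.637]
 [ 0.     0.     0.     1.   ]]
top 45.99017216991522 248.64331755016642 197.98136633008133 [-0.10288606  0.          0.          0.          0.        ] [[-0.024 -1.     0.004  0.008]
 [ 0.998 -0.024  0.062 -0.506]
 [-0.062  0.006  0.998 -1.403]
 [ 0.     0.     0.     1.   ]]
```

View pics/top0.png

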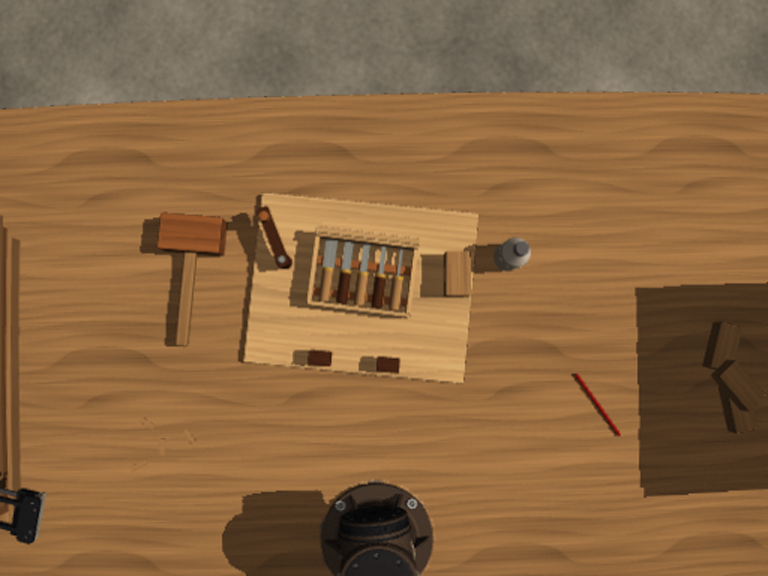

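View pics/scene0.png

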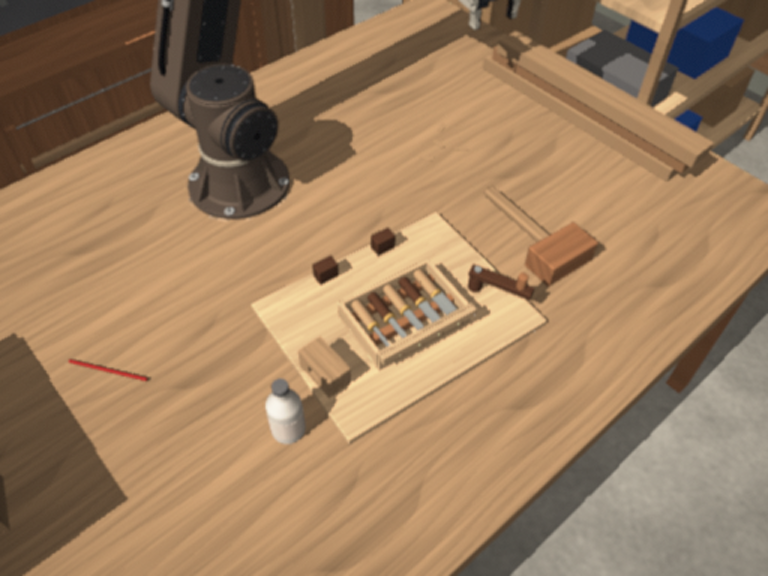

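The top view (768 scale) shows the board with corners about (261,194), (478,214), (464,382) and (243,361). The tray is at about (363,272), the stops at (320,358) and (388,364), the pivot at (284,262) and the knob at (264,214). I'll enlarge both views for accurate corners.

```bash
python3 - <<'E'
import pickle,cv2
t=pickle.load(open('top0.pkl','rb'))['frame'];s=pickle.load(open('scene0.pkl','rb'))['frame']
cv2.imwrite('pics/topc.png',cv2.resize(t[124:259,158:328],None,fx=4.4,fy=4.4,interpolation=cv2.INTER_CUBIC))
cv2.imwrite('pics/scenec.png',cv2.resize(s[138:298,164:369],None,fx=3.7,fy=3.7,interpolation=cv2.INTER_CUBIC))
E
```

```text
(no output)
```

View pics/topc.png

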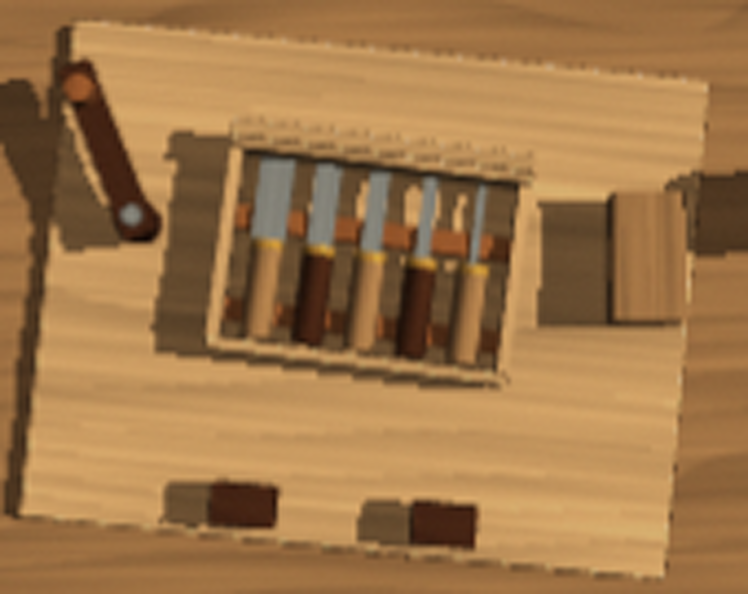

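View pics/scenec.png

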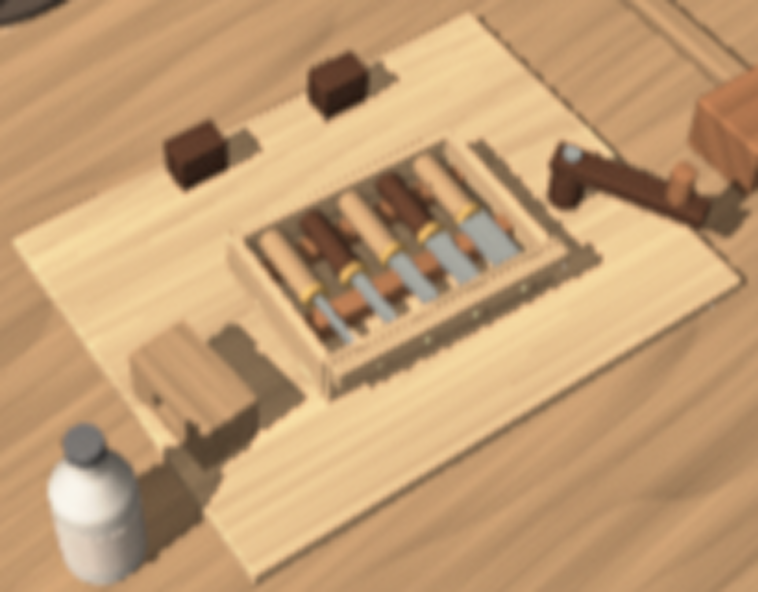

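The top crop gives board corners (74,22), (708,86), (664,577), (20,515); tray top corners (236,118), (535,155), (502,382), (208,345); pivot dot (131,214); and knob (79,86). The scene crop shows the same points, with the knob at (683,170) and the pivot at (572,152).

```bash
cat > m.py <<'E'
from h import *
import pickle
t=pickle.load(open('top0.pkl','rb'));s=pickle.load(open('scene0.pkl','rb'))
tc=lambda p:(np.array(p)+.5)/4.4-.5+[158,124]
sc=lambda p:(np.array(p)+.5)/3.7-.5+[164,138]
names='bFL bFR bNR bNL tFL tFR tNR tNL piv knob'.split()
T=[(74,22),(708,86),(664,577),(20,515),(236,118),(535,155),(502,382),(208,345),(131,214),(79,86)]
S=[(743,281),(257,579),(15,241),(473,14),(568,247),(328,362),(233,240),(447,140),(572,152),(683,168)]
P={}
for n,a,b in zip(names,T,S):
    p,e=tri(t,tc(a),s,sc(b)); P[n]=p; print(n,p.round(4),'gap',round(e,4))
def fit(local,world):
    l=np.array(local);w=np.array(world)[:,:2]; lm,wm=l.mean(0),w.mean(0)
    U,_,V=np.linalg.svd((l-lm).T@(w-wm)); R=(U@V).T; 
    o=wm-R@lm; print('yaw',np.degrees(np.arctan2(R[1,0],R[0,0])),'o',o,'res mm',((l@R.T+o-w)*1e3).round(1).tolist()); return R,o
z=lambda p,h:onz(t,[tc(p)],h)[0]
zs=lambda p,h:onz(s,[sc(p)],h)[0]
bl=[(.18,.23),(.18,-.23),(-.18,-.23),(-.18,.23)]
Rb,ob=fit(bl,[(z(a,.018)+zs(b,.018))/2 for a,b in zip(T[:4],S[:4])])
tl=[(.08,.105),(.08,-.105),(-.08,-.105),(-.08,.105)]
hh=[.073,.073,.063,.063]
Rt,ot=fit(tl,[(z(a,h)+zs(b,h))/2 for a,b,h in zip(T[4:8],S[4:8],hh)])
Rt2,ot2=fit(tl,[z(a,h) for a,b,h in zip(T[4:8],S[4:8],hh)])
pv=ob+Rb@[.036,.165]; print('pivot from board',pv,'meas',z(T[8],.072),zs(S[8],.072))
print('knob',z(T[9],.104),zs(S[9],.104))
print('tray in board',Rb.T@(ot-ob))
E
python3 m.py
```

```text
bFL [0.7339 0.2273 0.0149] gap 0.002
bFR [ 0.6774 -0.2293  0.0125] gap 0.0042
bNR [ 0.3248 -0.1862  0.0177] gap 0.0017
bNL [0.3801 0.2707 0.0166] gap 0.0036
tFL [0.6489 0.1056 0.08  ] gap 0.0003
tFR [ 0.6147 -0.1012  0.0889] gap 0.0075
tNR [ 0.4645 -0.0727  0.0594] gap 0.0013
tNL [0.4945 0.1295 0.0509] gap 0.0012
piv [0.5843 0.1785 0.0777] gap 0.0007
knob [0.6679 0.2084 0.1102] gap 0.0007
yaw -7.002934208529502 o [0.52937351 0.02005281] res mm [[2.1, 0.4], [2.0, -0.5], [-2.3, 0.0], [-1.7, 0.1]]
yaw -9.011759588109514 o [0.55579193 0.01535552] res mm [[3.4, -1.5], [6.4, -2.6], [-5.2, -2.4], [-4.6, 6.5]]
yaw -8.684794687911369 o [0.55689935 0.01559855] res mm [[1.9, 1.3], [0.7, -0.8], [-2.0, -3.1], [-0.6, 2.6]]
pivot from board [0.58522177 0.17943277] meas [0.58524604 0.17954673 0.072     ] [0.58110321 0.1822737  0.072     ]
knob [0.66929192 0.20955597 0.104     ] [0.66493542 0.21274477 0.104     ]
tray in board [ 0.02679403 -0.00144131]
```

Request:
arm_command(commands=[0,46,37,-5.8,0,0,46,37,0,0,0,46,37,0,0,0,46,37,0,0,0,46,37,0,0])

```text
clock: 0.72
tool_pos: [0.3532, 0.4385, 0.2025]
orientation: [-2.2, 89.7, -98.6]
force: [0.8, 0.4, 0.2]
opening: 0.0433
```

```bash
cat > go.py <<'E'
import sys
from h import *
from scipy.spatial.transform import Rotation as R
o=get_obs(); Rm=R.from_euler('xyz',o['orientation'],degrees=True).as_matrix()
p=o['tool_pos']; print('t',round(o['clock'],2),'tcp',p.round(4),'F',o['force'].round(1),'M',o['moment'].round(2),'open',round(o['opening'],4))
z=Rm[:,2]; print('psi',np.degrees(np.arctan2(z[1],z[0])).round(2),'down',Rm[:,0].round(3))
ob=np.array([.5294,.0201]);a=np.radians(-7);Rb=np.array([[np.cos(a),-np.sin(a)],[np.sin(a),np.cos(a)]])
print('tcp in board mm',(1e3*Rb.T@(p[:2]-ob)).round(1))
for g in sys.argv[1:]:
    g=np.array(eval(g)); print('to',g,'tool shift mm',(Rm.T@(g-p)*1e3).round(1))
E
python3 go.py "(.664,0,.205)"
```

```text
t 0.72 tcp [0.3532 0.4385 0.2025] F [0.8 0.4 0.2] M [ 0.13 -0.18  0.05] open 0.0433
psi -96.41 down [-0.001 -0.006 -1.   ]
tcp in board mm [-225.9  393.8]
to [0.664 0.    0.205] tool shift mm [-1.000e-01  3.578e+02  4.011e+02]
```

Request:
arm_command(commands=[0,36,40,0.6,0,0,36,40,0,0,0,36,40,0,0,0,36,40,0,0,0,36,40,0,0])

```text
clock: 1.35
tool_pos: [0.5115, 0.2096, 0.2028]
orientation: [-9.4, 89.6, -106.4]
force: [0.3, 1.1, -0.7]
opening: 0.0006
```

Request:
arm_command(commands=[0,36,40,0,0,0,36,40,0,0,0,36,40,0,0,0,36,40,0,0,0,20,20,0,0])

```text
clock: 1.98
tool_pos: [0.6556, 0.0018, 0.2022]
orientation: [-24.6, 89.5, -121.7]
force: [-0.1, 0.3, 0.2]
opening: 0.0005
```

```bash
python3 go.py "(.664,0,.1)" "(.664,0,.035)"
```

```text
t 1.98 tcp [0.6556 0.0018 0.2022] F [-0.1  0.3  0.2] M [ 0.06  0.06 -0.02] open 0.0005
psi -97.12 down [-0.005 -0.008 -1.   ]
tcp in board mm [127.5  -2.8]
to [0.664 0.    0.1  ] tool shift mm [ 1.021e+02  8.900e+00 -1.000e-01]
to [0.664 0.    0.035] tool shift mm [167.1   9.1  -0.6]
```

Request:
arm_command(commands=[40,9,0,0,0,40,0,0,0,0,30,0,0,0,0,20,0,0,0,0,20,0,0,0,0])

```text
clock: 2.6
tool_pos: [0.6652, -0.0042, 0.0465]
orientation: [-27.1, 89.5, -124.6]
force: [0.0, 1.3, 0.6]
opening: 0.0003
```

```bash
python3 go.py "(.664,0,.035)"; python3 - <<'E'
from h import *
s=shot('scene')
cv2.imwrite('pics/s1.png',cv2.resize(s['frame'][138:298,164:369],None,fx=3.7,fy=3.7,interpolation=cv2.INTER_CUBIC))
E
```

```text
t 2.6 tcp [ 0.6652 -0.0042  0.0465] F [0.  1.3 0.6] M [-0.01 -0.05 -0.03] open 0.0003
psi -97.42 down [-0.005 -0.008 -1.   ]
tcp in board mm [137.8  -7.6]
to [0.664 0.    0.035] tool shift mm [11.5 -1.7 -4.1]
```

View pics/s1.png

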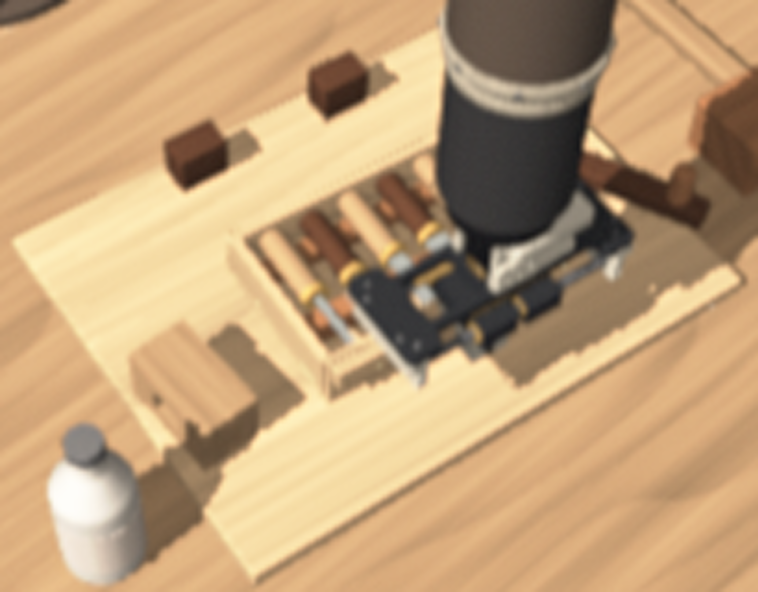

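The closed fingertips are behind the far lip, at about (470,340) in the crop, and clear of it. I'll lower slightly and then draw slowly.

Request:
arm_command(commands=[8,0,-6,-0.4,0,0,-6,0,0,0,0,-6,0,0,0,0,-4,0,0,0,0,-4,0,0,0])

```text
clock: 3.28
tool_pos: [0.6443, 0.0049, 0.0369]
orientation: [-34.0, 89.4, -131.0]
force: [4.1, -0.5, -3.0]
opening: 0.0007
```

```bash
python3 go.py
```

```text
t 3.27 tcp [0.6443 0.0049 0.0369] F [ 4.1 -0.5 -3. ] M [-0.08 -1.63 -0.03] open 0.0007
psi -96.99 down [-0.007 -0.008 -1.   ]
tcp in board mm [115.9  -1. ]
```

Request:
arm_command(commands=[0,-7,0,0,0,0,-7,0,0,0,0,-7,0,0,0,0,-7,0,0,0,0,-7,0,0,0])

```text
clock: 3.9
tool_pos: [0.6095, 0.0099, 0.038]
orientation: [-10.0, 89.6, -107.0]
force: [4.5, -0.2, -2.1]
opening: 0.0003
```

```bash
python3 go.py
```

```text
t 3.9 tcp [0.6095 0.0099 0.038 ] F [ 4.5 -0.2 -2.1] M [-0.14 -1.28  0.04] open 0.0003
psi -96.98 down [-0.002 -0.007 -1.   ]
tcp in board mm [80.8 -0.4]
```

Request:
arm_command(commands=[0.5,-6,0,0,0,0.5,-6,0,0,0,0,-6,0,0,0,0,-6,0,0,0,0,-4,0,0,0])

```text
clock: 4.53
tool_pos: [0.5812, 0.0136, 0.038]
orientation: [15.0, 89.6, -82.0]
force: [4.0, -0.5, -1.6]
opening: 0.0005
```

```bash
python3 go.py; cat > look.py <<'E'
import sys
from h import *
for n in ('top','scene'):
    s=shot(n); import pickle; pickle.dump(s,open(f'{n}{sys.argv[1]}.pkl','wb'))
E
python3 look.py 2; python3 - <<'E'
from h import *
import pickle
t=pickle.load(open('top2.pkl','rb'));s=pickle.load(open('scene2.pkl','rb'))
a=cv2.resize(t['frame'][140:250,160:322],(600,407),interpolation=cv2.INTER_CUBIC)
b=cv2.resize(s['frame'][145:240,195:335],(600,407),interpolation=cv2.INTER_CUBIC)
cv2.imwrite('pics/s2.png',cv2.resize(b,(780,529)))
E
```

```text
t 4.53 tcp [0.5812 0.0136 0.038 ] F [ 4.  -0.5 -1.6] M [-0.15 -1.58  0.03] open 0.0005
psi -96.93 down [ 0.001 -0.007 -1.   ]
tcp in board mm [52.2 -0.1]
```

View pics/s2.png

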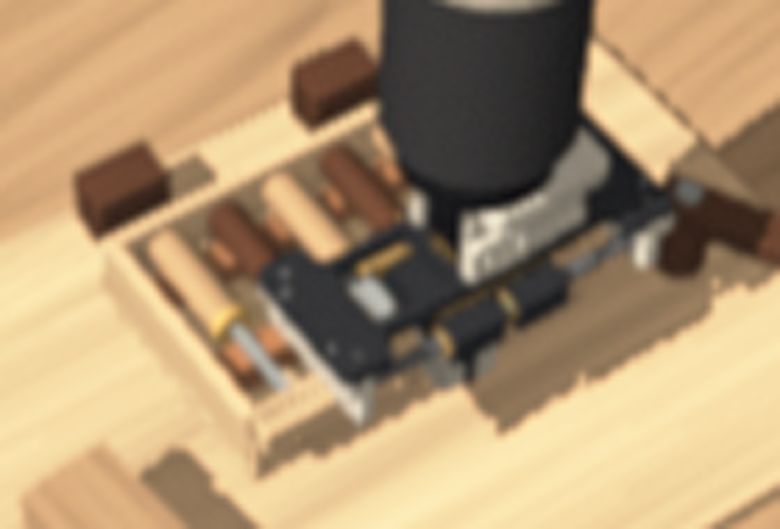

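The tray is following squarely, with about 20 mm left to the stops. The gripper end is clear of the pivot post. I'll approach slowly.

Request:
arm_command(commands=[0,-4,0,0,0,0,-4,0,0,0,0,-3,0,0,0,0,-2,0,0,0,0,-2,0,0,0])

```text
clock: 5.25
tool_pos: [0.5657, 0.0156, 0.0381]
orientation: [16.3, 89.6, -80.7]
force: [3.9, -1.0, -0.5]
opening: 0.0006
```

```bash
python3 go.py
```

```text
t 5.25 tcp [0.5657 0.0156 0.0381] F [ 3.9 -1.  -0.5] M [-0.18 -1.6   0.03] open 0.0006
psi -96.93 down [ 0.001 -0.007 -1.   ]
tcp in board mm [36.6 -0.1]
```

Request:
arm_command(commands=[0,-1.5,0,0,0,0,-1.5,0,0,0,0,-1.2,0,0,0,0,-1.2,0,0,0])

```text
clock: 5.75
tool_pos: [0.56, 0.0162, 0.0381]
orientation: [16.4, 89.6, -80.6]
force: [3.4, -0.3, -1.1]
opening: 0.0006
```

```bash
python3 go.py
```

```text
t 5.75 tcp [0.56   0.0162 0.0381] F [ 3.4 -0.3 -1.1] M [-0.18 -1.54  0.03] open 0.0006
psi -96.93 down [ 0.001 -0.007 -1.   ]
tcp in board mm [30.9 -0.1]
```

Request:
arm_command(commands=[0,-1,0,0,0,0,-1,0,0,0])

```text
clock: 6.0
tool_pos: [0.5583, 0.0164, 0.0382]
orientation: [21.2, 89.6, -75.7]
force: [7.0, -3.4, -3.5]
opening: 0.0006
```

Request:
arm_command(commands=[0,-0.8,0,0,0])

```text
clock: 6.12
tool_pos: [0.5582, 0.0164, 0.0383]
orientation: [30.2, 89.6, -66.7]
force: [7.9, -3.6, -3.9]
opening: 0.0001
```

Request:
arm_command(commands=[0,-1.3,0,0,0,0,-1.3,0,0,0])

```text
clock: 6.38
tool_pos: [0.5582, 0.0162, 0.039]
orientation: [51.3, 89.4, -45.6]
force: [7.9, -4.1, -3.4]
opening: 0.0003
```

```bash
python3 go.py
```

```text
t 6.38 tcp [0.5582 0.0162 0.039 ] F [ 7.9 -4.1 -3.4] M [-1.35 -3.15 -0.01] open 0.0003
psi -96.85 down [ 0.007 -0.007 -1.   ]
tcp in board mm [29.  -0.4]
```

Request:
arm_command(commands=[0.7,-2,0,0,0,0.7,-2,0,0,0,0.5,-2,0,0,0])

```text
clock: 6.75
tool_pos: [0.5585, 0.0163, 0.0391]
orientation: [73.2, 88.9, -23.6]
force: [11.0, -5.7, -3.8]
opening: 0.0004
```

```bash
python3 go.py
```

```text
t 6.75 tcp [0.5585 0.0163 0.0391] F [11.  -5.7 -3.8] M [-2.02 -3.82 -0.03] open 0.0004
psi -96.75 down [ 0.018 -0.008 -1.   ]
tcp in board mm [29.3 -0.3]
```

Request:
arm_command(commands=[0.3,-2,0.5,0,0,0.3,-2,0.5,0,0,0.3,-2,0.5,0,0,0.3,-2,0.5,0,0])

```text
clock: 7.25
tool_pos: [0.5589, 0.0163, 0.0404]
orientation: [87.0, 88.1, -9.6]
force: [9.9, -3.0, -3.9]
opening: 0.0003
```

```bash
python3 go.py;python3 look.py 3; python3 - <<'E'
from h import *
import pickle
t=pickle.load(open('top3.pkl','rb'));s=pickle.load(open('scene3.pkl','rb'))
a=t['frame'][155:250,180:310]
b=s['frame'][140:235,195:325]
cv2.imwrite('pics/s3.png',cv2.resize(np.hstack([a,b]),None,fx=3,fy=6 if 0 else 3,interpolation=cv2.INTER_CUBIC))
E
```

```text
t 7.25 tcp [0.5589 0.0163 0.0404] F [ 9.9 -3.  -3.9] M [-0.99 -3.49 -0.07] open 0.0003
psi -96.64 down [ 0.033 -0.006 -0.999]
tcp in board mm [29.7 -0.2]
```

View pics/s3.png

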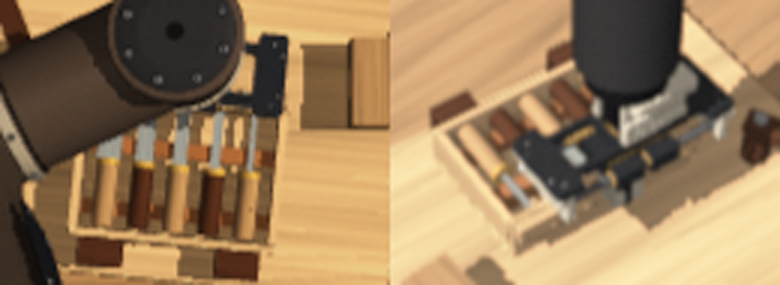

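The tray front (about y=243 in the left panel) now sits against both stops at (100,252) and (235,262). I'll back off, lift, and check it from above.

Request:
arm_command(commands=[0,8,0,0,0,0,10,0,0,0,-40,4,0,0,0,-50,0,0,0,34,-50,20,-20,0,34])

```text
clock: 7.98
tool_pos: [0.5929, 0.0294, 0.1786]
orientation: [58.3, 89.0, -38.5]
force: [1.4, 0.4, 0.0]
opening: 0.0151
```

```bash
python3 go.py "(.668,.2105,.19)"; python3 look.py 4; python3 - <<'E'
from h import *
import pickle
print(get_obs()['joint_pos'].round(1))
t=pickle.load(open('top4.pkl','rb'));s=pickle.load(open('scene4.pkl','rb'))
cv2.imwrite('pics/s4.png',cv2.resize(t['frame'][124:259,158:328],None,fx=4.4,fy=4.4,interpolation=cv2.INTER_CUBIC))
E
```

```text
t 7.97 tcp [0.5929 0.0294 0.1786] F [1.4 0.4 0. ] M [ 0.17 -0.29 -0.01] open 0.0151
psi -96.81 down [ 0.013 -0.01  -1.   ]
tcp in board mm [61.9 17. ]
to [0.668  0.2105 0.19  ] tool shift mm [ -12.3   53.3 -188.6]
[ 22.4  13.5 -12.7   1.1 -62.6  60.5]
```

View pics/s4.png

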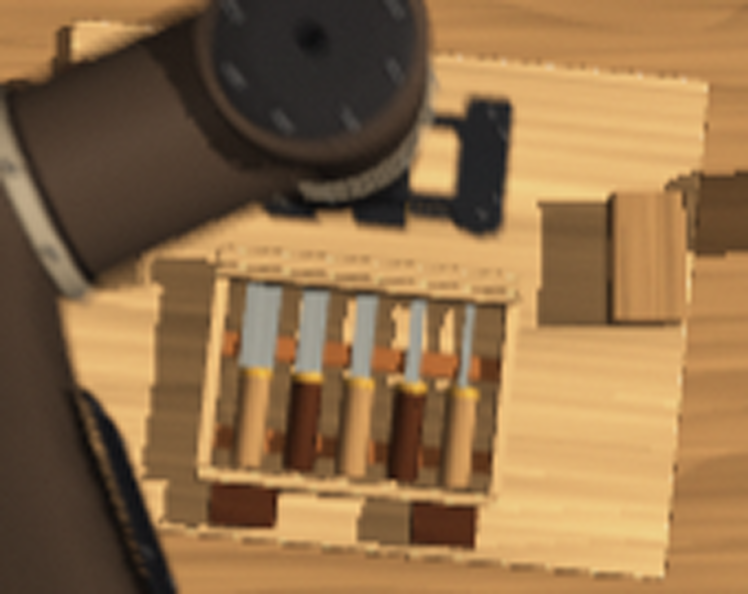

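```bash
python3 - <<'E'
import io,contextlib
with contextlib.redirect_stdout(io.StringIO()):
    from m import *
t=pickle.load(open('top4.pkl','rb'))
# darkest/edge-based: front edge of tray against the stops, side edges
Rt,ot=fit(tl,[onz(t,[tc(p)],h)[0] for p,h in zip([(221,247),(518,284),(493,501),(200,475)],hh)])
print('tray in board mm',Rb.T@(ot-ob)*1e3)
for n,p in (('stopL',[(210,485),(278,490)]),('stopR',[(412,503),(477,510)])):
    print(n,[(Rb.T@(onz(t,[tc(q)],.058)[0][:2]-ob)*1e3).round(1) for q in p])
for q in [(200,475),(345,488),(493,501)]: print('front top edge',(Rb.T@(onz(t,[tc(q)],.063)[0][:2]-ob)*1e3).round(1))
E
```

```text
yaw -7.384972800303326 o [0.46969677 0.0260015 ] res mm [[1.7, 2.0], [5.0, -3.2], [-5.6, -3.2], [-1.1, 4.4]]
tray in board mm [-59.95680885  -1.37148683]
stopL [array([-143.9,   92.9]), array([-142.6,   45.8])]
stopR [array([-142.4,  -46.9]), array([-142.8,  -91.9])]
front top edge [-137.6  100. ]
front top edge [-136.6   -0. ]
front top edge [-135.5 -102. ]
```

Request:
arm_command(commands=[-4,13,-47,-9,34,-4,13,-47,-9,34,0,20,-45,-8.7,34])

```text
clock: 8.45
tool_pos: [0.6389, 0.1728, 0.1918]
orientation: [49.5, 88.6, -20.0]
force: [1.4, -0.4, -0.5]
opening: 0.0298
```

```bash
python3 go.py "(.668,.2105,.14)" "(.668,.2105,.083)"
```

```text
t 8.45 tcp [0.6389 0.1728 0.1918] F [ 1.4 -0.4 -0.5] M [-0.06 -0.06  0.03] open 0.0298
psi -69.51 down [ 0.022 -0.008 -1.   ]
tcp in board mm [ 90.1 165. ]
to [0.668  0.2105 0.14  ] tool shift mm [ 52.1  39.5 -25.9]
to [0.668  0.2105 0.083 ] tool shift mm [109.1  38.5 -26.8]
```

Hand-read edges put the tray at x ≈ -60 mm in the board frame and within about 0.6° of square. Next I'll go over the knob.

Request:
arm_command(commands=[20,20,-13,0.8,34,20,20,-13,0,34,10,0,0,0,34])

```text
clock: 8.82
tool_pos: [0.669, 0.2152, 0.1389]
orientation: [44.5, 88.8, -25.5]
force: [0.0, 0.5, -0.5]
opening: 0.0299
```

```bash
python3 go.py "(.669,.2105,.12)" "(.669,.2105,.083)"; python3 look.py 5; python3 - <<'E'
from h import *
import pickle
s=pickle.load(open('scene5.pkl','rb'))
cv2.imwrite('pics/s5.png',cv2.resize(s['frame'][130:230,280:400],None,fx=5,fy=5,interpolation=cv2.INTER_CUBIC))
o=get_obs()['tool_pos']; print(((proj(s,[o])[0]-[280,130]+.5)*5).round(0), ((proj(s,[(.669,.2105,.104)])[0]-[280,130]+.5)*5).round())
E
```

```text
t 8.82 tcp [0.669  0.2152 0.1389] F [ 0.   0.5 -0.5] M [-0.08  0.13 -0.01] open 0.0299
psi -69.98 down [ 0.019 -0.009 -1.   ]
tcp in board mm [114.8 210.7]
to [0.669  0.2105 0.12  ] tool shift mm [18.9 -1.9  4.2]
to [0.669  0.2105 0.083 ] tool shift mm [55.9 -2.5  3.6]
[360. 230.] [346. 274.]
```

View pics/s5.png

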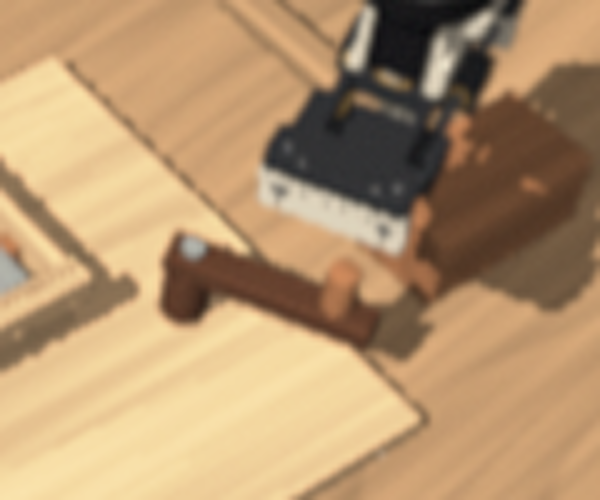

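The scene crop shows the knob at (344,268), within about 1 native pixel of the prediction. The gripper's end plate hides the fingers. I'll descend over the knob.

Request:
arm_command(commands=[15,-2.5,3.8,0.1,34,12,0,0,0,34,10,0,0,0,34])

```text
clock: 9.3
tool_pos: [0.6678, 0.2072, 0.1022]
orientation: [48.1, 88.7, -22.2]
force: [0.1, 0.6, -0.6]
opening: 0.0296
```

```bash
python3 go.py "(.6685,.211,.083)"
```

```text
t 9.3 tcp [0.6678 0.2072 0.1022] F [ 0.1  0.6 -0.6] M [-0.02  0.05 -0.02] open 0.0296
psi -70.23 down [ 0.02  -0.008 -1.   ]
tcp in board mm [114.6 202.6]
to [0.6685 0.211  0.083 ] tool shift mm [19.1  1.6 -3.6]
```

Request:
arm_command(commands=[-4,1.5,-3,0,34,6,0,0,0,34,10,0,0,0,34,6,0,0,0,34])

```text
clock: 9.8
tool_pos: [0.6689, 0.2106, 0.0835]
orientation: [49.9, 88.7, -20.3]
force: [-0.0, -0.3, 0.2]
opening: 0.0301
```

```bash
python3 go.py "(.6685,.211,.083)"
```

```text
t 9.8 tcp [0.6689 0.2106 0.0835] F [-0.  -0.3  0.2] M [-0.04  0.04 -0.  ] open 0.0301
psi -70.24 down [ 0.021 -0.008 -1.   ]
tcp in board mm [115.2 206.1]
to [0.6685 0.211  0.083 ] tool shift mm [ 0.5 -0.2 -0.5]
```

Request:
arm_command(commands=[0,0,0,0,15,0,0,0,0,15,0,0,0,0,15])

```text
clock: 10.18
tool_pos: [0.6689, 0.2105, 0.0839]
orientation: [48.8, 88.7, -21.4]
force: [-0.5, 0.7, 0.7]
opening: 0.0138
```

The opening closed to 13.8 mm, so the 20 mm knob does not seem to be between the pads. I need to look.

```bash
python3 go.py; python3 look.py 6; python3 - <<'E'
from h import *
import pickle
s=pickle.load(open('scene6.pkl','rb'));t=pickle.load(open('top6.pkl','rb'))
a=s['frame'][130:250,280:380];b=t['frame'][120:240,150:250]
cv2.imwrite('pics/s6.png',cv2.resize(np.hstack([a,b]),None,fx=4,fy=4,interpolation=cv2.INTER_CUBIC))
for P in [get_obs()['tool_pos'],(.669,.2105,.104)]:
    print(((proj(s,[P])[0]-[280,130]+.5)*4).round(0),((proj(t,[P])[0]-[150,120]+.5)*4+[400,0]).round(0))
E
```

```text
t 10.18 tcp [0.6689 0.2105 0.0839] F [-0.5  0.7  0.7] M [-0.08  0.29  0.03] open 0.0138
psi -70.22 down [ 0.021 -0.008 -1.   ]
tcp in board mm [115.3 206. ]
[272. 237.] [507. 100.]
[277. 219.] [503.  95.]
```

View pics/s6.png

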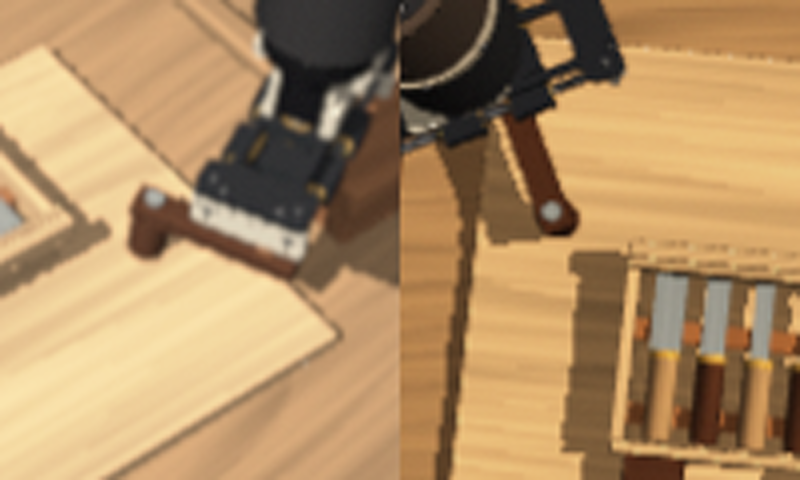

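Request:
arm_command(commands=[0,0,0,0,0,0,0,0,0,0,0,0,0,0,0])

```text
clock: 10.65
tool_pos: [0.6693, 0.2111, 0.084]
orientation: [52.0, 88.7, -18.2]
force: [-0.7, 0.9, 1.6]
opening: 0.0006
```

```bash
python3 - <<'E'
from h import *
import pickle
s=pickle.load(open('scene2.pkl','rb'));s6=pickle.load(open('scene6.pkl','rb'));t6=pickle.load(open('top6.pkl','rb'))
for z in(.038,.06,.08,.104):print('s2',z,((proj(s,[(.5812,.0136,z)])[0]-[195,145]+.5)*5.571).round())
a=np.radians(-70.2);zt=np.array([np.cos(a),np.sin(a),0]);yt=np.array([-np.sin(a),np.cos(a),0]);p=np.array([.669,.2105,0])
for w in(-97,97):
  for v in(-39,39):
    P=p+zt*w/1e3+yt*v/1e3+[0,0,.15]
    print(w,v,((proj(s6,[P])[0]-[280,130]+.5)*4).round(),((proj(t6,[P])[0]-[150,120]+.5)*4+[400,0]).round())
# orange-ish mask of knob before: hue in scene0 crop vs now
E
```

```text
s2 0.038 [454. 398.]
s2 0.06 [456. 372.]
s2 0.08 [458. 348.]
s2 0.104 [460. 319.]
-97 -39 [287.  69.] [386. 182.]
-97 39 [389. 107.] [349.  82.]
97 -39 [180. 250.] [638.  85.]
97 39 [290. 296.] [600. -15.]
```

Request:
arm_command(commands=[-30,0,0,0,0,-10,0,0,0,0])

```text
clock: 10.9
tool_pos: [0.6675, 0.2108, 0.123]
orientation: [45.2, 88.8, -25.0]
force: [-0.2, 0.1, 0.2]
opening: 0.0003
```

```bash
python3 go.py "(.669,.2105,.104)"; python3 look.py 7; python3 - <<'E'
from h import *
import pickle
# compare scene before any gripper (0), at s5, and now around the knob, list reddish-orange knob pixels
s0=pickle.load(open('scene0.pkl','rb'));s7=pickle.load(open('scene7.pkl','rb'));t7=pickle.load(open('top7.pkl','rb'))
p=get_obs()['tool_pos']
a=s7['frame'][110:230,290:390];b=pickle.load(open('scene6.pkl','rb'))['frame'][110:230,290:390]
im=cv2.resize(np.hstack([a,b]),None,fx=4,fy=4,interpolation=cv2.INTER_CUBIC)
for k,P in enumerate([p,[.669,.2105,.084]]):
    q=((proj(s7,[P])[0]-[290,110]+.5)*4+[400*k,0]); print(q)
cv2.imwrite('pics/s7.png',im)
E
```

```text
t 10.9 tcp [0.6675 0.2108 0.123 ] F [-0.2  0.1  0.2] M [-0.02 -0.01  0.03] open 0.0003
psi -70.23 down [ 0.019 -0.009 -1.   ]
tcp in board mm [113.9 206.2]
to [0.669  0.2105 0.104 ] tool shift mm [19.1  1.   0.5]
[239.4043645  280.82270576]
[632.48641423 316.8971728 ]
```

View pics/s7.png

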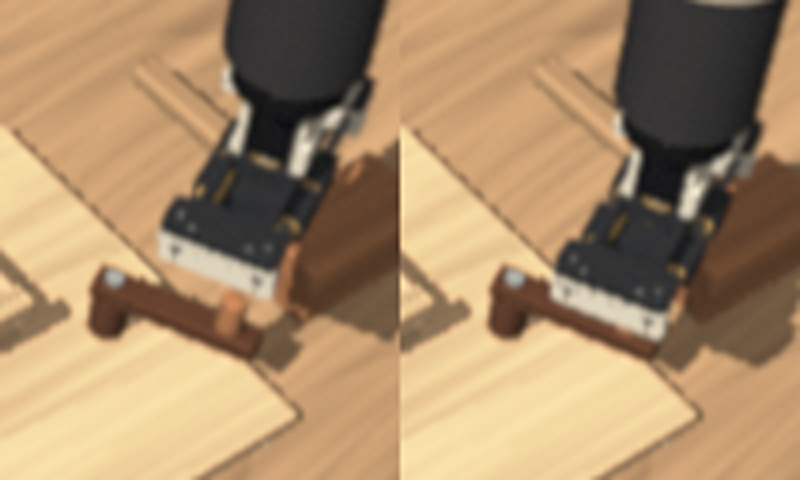

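The knob is still upright at (232,298) and untouched, and the closed tips passed over its place without contact. The usable finger end may therefore sit higher than the reported TCP. I'll straddle again, go lower, and test by closing.

Request:
arm_command(commands=[0,1,0.5,0,34,0,0,0,0,34,0,0,0,0,34,0,0,0,0,34])

```text
clock: 11.5
tool_pos: [0.6668, 0.2098, 0.1189]
orientation: [32.7, 89.0, -37.6]
force: [0.3, -0.6, -0.3]
opening: 0.0284
```

Request:
arm_command(commands=[15,0,0,0,34,12,0,0,0,34,10,0,0,0,34,8,0,0,0,34])

```text
clock: 12.0
tool_pos: [0.667, 0.2091, 0.0701]
orientation: [30.1, 89.0, -40.2]
force: [0.2, 0.5, 0.1]
opening: 0.0295
```

```bash
python3 go.py "(.669,.2105,.07)"
```

```text
t 12.0 tcp [0.667  0.2091 0.0701] F [0.2 0.5 0.1] M [-0.01  0.03  0.02] open 0.0295
psi -70.28 down [ 0.013 -0.011 -1.   ]
tcp in board mm [113.6 204.4]
to [0.669  0.2105 0.07  ] tool shift mm [ 0.2  2.3 -0.7]
```

Request:
arm_command(commands=[-3,2,0,0,34,0,0,0,0,14,0,0,0,0,14,0,0,0,0,14])

```text
clock: 12.5
tool_pos: [0.6689, 0.2096, 0.0726]
orientation: [26.9, 89.0, -43.4]
force: [1.1, -1.0, -3.1]
opening: 0.019
```

```bash
python3 go.py
```

```text
t 12.5 tcp [0.6689 0.2096 0.0726] F [ 1.1 -1.  -3.1] M [ 0.01 -0.31  0.03] open 0.019
psi -70.29 down [ 0.012 -0.012 -1.   ]
tcp in board mm [115.3 205.1]
```

The fingers stopped at 19 mm, so the knob is held. Contact at TCP z 0.073 but none at 0.084 means the effective fingertip is about 20–30 mm above the reported TCP. I'll loosen, go 8 mm deeper, and cage the knob for the swing.

Request:
arm_command(commands=[0,0,0,0,32,4,0,0,0,32,4,0,0,0,32,0,0,0,0,14,0,0,0,0,14])

```text
clock: 13.12
tool_pos: [0.6694, 0.2098, 0.0651]
orientation: [31.4, 89.0, -38.9]
force: [0.1, 0.6, 1.9]
opening: 0.0192
```

Request:
arm_command(commands=[0,0,0,0,14,0,0,0,0,14])

```text
clock: 13.38
tool_pos: [0.6694, 0.2098, 0.0651]
orientation: [31.6, 89.0, -38.7]
force: [-0.2, 0.3, -0.4]
opening: 0.0192
```

```bash
python3 go.py
```

```text
t 13.38 tcp [0.6694 0.2098 0.0651] F [-0.2  0.3 -0.4] M [ 0.01 -0.04  0.03] open 0.0192
psi -70.28 down [ 0.014 -0.011 -1.   ]
tcp in board mm [115.8 205.4]
```

Request:
arm_command(commands=[0,0,0,0,30,0,-0.3,7.9,5,30,0,-0.3,7.9,5,30,0,-0.3,7.9,5,30])

```text
clock: 13.88
tool_pos: [0.6742, 0.1878, 0.0652]
orientation: [50.2, 89.0, -35.4]
force: [0.1, 1.8, -1.3]
opening: 0.0263
```

```bash
cat > btn.py <<'E'
from h import *
from scipy.spatial.transform import Rotation as R
import sys
o=get_obs();Rm=R.from_euler('xyz',o['orientation'],degrees=True).as_matrix();p=o['tool_pos']
pv=np.array([.5852,.1795]);d=p[:2]-pv
th=-(np.degrees(np.arctan2(d[1],d[0]))+7)  # button angle deg
psi=np.degrees(np.arctan2(Rm[1,2],Rm[0,2]))
print('t',round(o['clock'],2),'tcp',p.round(4),'r',round(np.hypot(*d)*1e3,1),'ang',th.round(1),'psi-ideal',(((psi-(-97-th))+180)%360-180).round(1),'F',o['force'].round(1),'open',round(o['opening'],4))
if len(sys.argv)>1:
    g=float(sys.argv[1]);a=np.radians(-7-g);G=np.r_[pv+.0895*np.array([np.cos(a),np.sin(a)]),.065]
    print('shift to',g,(Rm.T@(G-p)*1e3).round(1),'turn',(psi-(-97-g)+180)%360-180)
E
python3 btn.py 15
```

```text
t 13.88 tcp [0.6742 0.1878 0.0652] r 89.4 ang -12.3 psi-ideal -1.0 F [ 0.1  1.8 -1.3] open 0.0263
shift to 15.0 [ 0.6 -9.2 41.3] turn 26.357592698138404
```

Request:
arm_command(commands=[0,-0.5,9.4,6,30,0,-0.5,9.4,6,30,0,-0.5,9.4,6,30,0,-0.5,9.4,6,30,0,-0.5,9.4,6,30])

```text
clock: 14.5
tool_pos: [0.6669, 0.1435, 0.0655]
orientation: [96.6, 88.9, -20.0]
force: [1.0, 1.5, -0.6]
opening: 0.0264
```

```bash
python3 btn.py 47
```

```text
t 14.5 tcp [0.6669 0.1435 0.0655] r 89.3 ang 16.8 psi-ideal -2.8 F [ 1.   1.5 -0.6] open 0.0264
shift to 47.0 [ 0.2 -9.7 45.6] turn 27.40347925785869
```

Request:
arm_command(commands=[0,0,9.4,5.5,30,0,-0.5,9.4,5.5,30,0,-0.5,9.4,5.5,30,0,-0.5,9.4,5.5,30,0,-0.5,9.4,5.5,30])

```text
clock: 15.12
tool_pos: [0.6397, 0.109, 0.0663]
orientation: [137.8, 88.6, -7.2]
force: [1.6, 0.7, -0.7]
opening: 0.0266
```

```bash
python3 btn.py 77
```

```text
t 15.12 tcp [0.6397 0.109  0.0663] r 89.1 ang 45.3 psi-ideal -2.7 F [ 1.6  0.7 -0.7] open 0.0266
shift to 77.0 [  0.2 -10.8  47.6] turn 28.9979320527043
```

Request:
arm_command(commands=[-0.5,0,9.4,5.5,30,-0.5,-0.5,9.4,5.5,30,-0.5,-0.5,9.4,5.5,30,0,-0.5,9.4,5.5,30,0,-0.5,9.4,5.5,30])

```text
clock: 15.75
tool_pos: [0.5988, 0.0925, 0.0683]
orientation: [171.6, 88.2, -1.8]
force: [1.4, -0.4, -0.2]
opening: 0.0265
```

```bash
python3 btn.py 92
```

```text
t 15.75 tcp [0.5988 0.0925 0.0683] r 88.1 ang 74.1 psi-ideal -2.3 F [ 1.4 -0.4 -0.2] open 0.0265
shift to 92.0 [ 2.5 -1.8 27.7] turn 15.580266099815475
```

Request:
arm_command(commands=[0,0,6.5,4,30,0,0,6.5,4,30,0,0,6.5,4,30,0,0,4,3,30])

```text
clock: 16.25
tool_pos: [0.5765, 0.0921, 0.0689]
orientation: [-171.0, 87.9, 0.0]
force: [1.9, -0.9, -0.5]
opening: 0.0264
```

```bash
python3 btn.py 94
```

```text
t 16.25 tcp [0.5765 0.0921 0.0689] r 87.8 ang 88.7 psi-ideal -3.3 F [ 1.9 -0.9 -0.5] open 0.0264
shift to 94.0 [3.6 1.8 8.3] turn 2.0353986701763915
```

Request:
arm_command(commands=[0,0.5,3,1,30,0,0.5,2.5,1,30,0,0,2,0,30])

```text
clock: 16.62
tool_pos: [0.57, 0.0926, 0.0693]
orientation: [-168.2, 87.8, 0.8]
force: [8.5, -6.1, -5.8]
opening: 0.0267
```

```bash
python3 btn.py 94
```

```text
t 16.62 tcp [0.57   0.0926 0.0693] r 88.2 ang 92.9 psi-ideal -1.1 F [ 8.5 -6.1 -5.8] open 0.0267
shift to 94.0 [4.2 1.4 1.9] turn 0.035522222452868846
```

End stop reached: the force rose to about 8 N at a TCP angle of 93°. Now I'll release and lift away.

Request:
arm_command(commands=[0,0,0.5,0,30,0,0,-3,0,40,0,0,0,0,45,0,0,0,0,45])

```text
clock: 17.12
tool_pos: [0.5727, 0.0919, 0.0693]
orientation: [-168.9, 87.8, 0.2]
force: [0.3, 0.1, 0.3]
opening: 0.0395
```

Request:
arm_command(commands=[-10,0,0,0,45,-25,0,0,0,45,-40,0,0,0,45,-50,0,0,0,45,-20,50,0,0,45])

```text
clock: 17.75
tool_pos: [0.5568, 0.0434, 0.219]
orientation: [-172.3, 87.9, -3.0]
force: [0.9, -0.5, -0.7]
opening: 0.039
```

```bash
python3 go.py "(.35,.35,.25)"
```

```text
t 17.75 tcp [0.5568 0.0434 0.219 ] F [ 0.9 -0.5 -0.7] M [-0.   -0.06 -0.01] open 0.039
psi 169.34 down [ 0.036 -0.002 -0.999]
tcp in board mm [24.4 26.5]
to [0.35 0.35 0.25] tool shift mm [ -38.9 -263.2  258.7]
```

Request:
arm_command(commands=[-8,-42,42,0,45,-8,-42,42,0,45,-8,-42,42,0,45,-8,-42,42,0,45,-8,-42,42,0,45])

```text
clock: 18.38
tool_pos: [0.3891, 0.286, 0.2601]
orientation: [-164.6, 87.5, 3.5]
force: [0.9, 0.6, -0.3]
opening: 0.0398
```

Request:
arm_command(commands=[-5,-42,20,0,45,-5,-42,20,0,45,-5,-42,10,0,45,0,-20,0,0,45,0,0,0,0,45])

```text
clock: 19.0
tool_pos: [0.3642, 0.4468, 0.281]
orientation: [-157.2, 87.3, 11.4]
force: [-0.0, -0.3, 0.4]
opening: 0.0396
```

```bash
python3 go.py; python3 look.py 8; python3 - <<'E'
from h import *
import pickle
s=pickle.load(open('scene8.pkl','rb'));t=pickle.load(open('top8.pkl','rb'))
a=t['frame'][124:259,158:328];b=s['frame'][135:270,170:340]
a=cv2.resize(a,None,fx=4.4,fy=4.4,interpolation=cv2.INTER_CUBIC)
b=cv2.resize(b,None,fx=4.4,fy=4.4,interpolation=cv2.INTER_CUBIC)
cv2.imwrite('pics/s8.png',cv2.resize(a,None,fx=1,fy=1))
E
```

```text
t 19.0 tcp [0.3642 0.4468 0.281 ] F [-0.  -0.3  0.4] M [-0.01  0.12 -0.01] open 0.0396
psi 168.54 down [ 0.046  0.009 -0.999]
tcp in board mm [-216.   403.4]
```

View pics/s8.png

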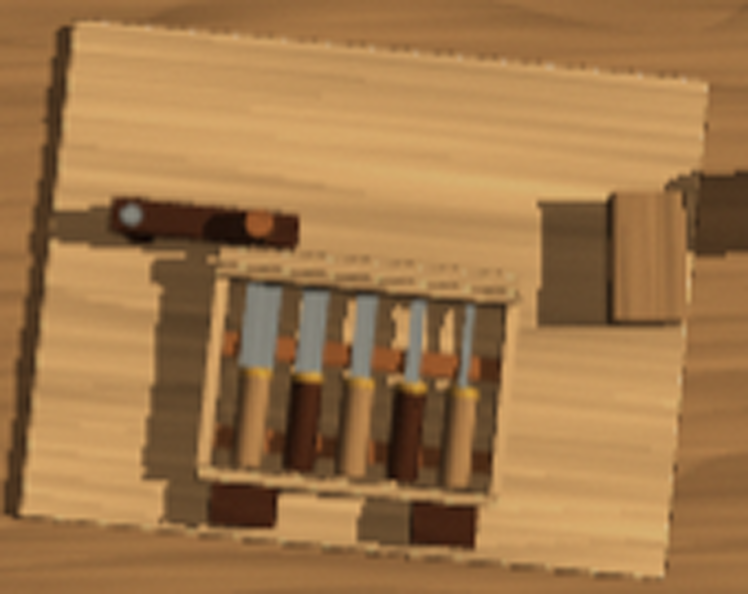

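The last picture shows the bar running from the pivot (131,214) to the knob (259,223), behind the lip and parallel to it. The tray is against both stops, and the block and bottle are unmoved. I'll check the angle numerically and then hand in.

```bash
python3 - <<'E'
import io,contextlib
with contextlib.redirect_stdout(io.StringIO()):
    from m import *
t=pickle.load(open('top8.pkl','rb'))
a=Rb.T@(onz(t,[tc((131,214))],.072)[0][:2]-ob);b=Rb.T@(onz(t,[tc((259,223))],.104)[0][:2]-ob)
d=b-a;print('pivot',a,'knob',b,'angle',-np.arctan2(d[1],d[0]),'r',np.hypot(*d))
fit(tl,[onz(t,[tc(p)],h)[0] for p,h in zip([(221,247),(518,284),(493,501),(200,475)],hh)])
t0=pickle.load(open('top0.pkl','rb'))['frame'].astype(int)
D=np.abs(t['frame'].astype(int)-t0).max(2)
for n,(y0,y1,x0,x1) in dict(block=(160,205,292,320),glue=(155,182,325,358),mallet=(135,235,100,152)).items(): print(n,'changed px',(D[y0:y1,x0:x1]>40).sum())
if -np.arctan2(d[1],d[0])>1.46: print(close_job())
E
```

```text
pivot [0.03601019 0.16511606] knob [0.03497038 0.07420931] angle 1.5822340164083069 r 0.0909127020050663
yaw -7.384972800303326 o [0.46969677 0.0260015 ] res mm [[1.7, 2.0], [5.0, -3.2], [-5.6, -3.2], [-1.1, 4.4]]
block changed px 0
glue changed px 0
mallet changed px 6
the job is handed in; nothing more can be done
None
```

I dragged the tray home by its far lip and pressed it against both stops. I then swung the turn-button round behind the lip to its end stop and released it. The job is handed in; the interface gives no verdict.

**Last checks:**
- **Tray:** it measures x ≈ -60 mm and y ≈ -1 mm in the board frame. Its yaw is about 0.4° (0.007 rad) off square. These come from hand-read edges with residuals up to about 6 mm, so the picture shows the front on both stops but does not prove the 3 mm gap.
- **Press:** the wrist force was about 10–12 N, including roughly 4 N of sliding drag. That leaves an estimated 6–8 N on the stops, well below 25 N; the stop force itself is not measured.
- **Turn-button:** its angle measures about 1.58 rad against the 1.571 end stop. The gripper was opened and moved well clear, and the wrist force there was about zero.
- **Bystanders:** the block and bottle show no changed pixels. The mallet area shows 6 changed pixels, which is a few stray pixels rather than a shift.

**What disagreed:**
- **First knob grasp missed:** at TCP height 84 mm the fingers closed on nothing, although the knob top is at 104 mm. At 73 mm they stopped on it at a 19 mm opening. The useful finger end therefore seems to sit 20–30 mm above the reported TCP, so I worked lower for the swing.
- **Tool tilt:** the tool leaned up to about 2° during the press and about 2–3° by the end.

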